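# Lid the dowel canister and lift its cap alone

## Task

Slide the full, open canister along its holder, without lifting or tipping it, from the filling ring in under the cleats until its foot stands against the stop. Then take the nested lids (the inner lid is clipped inside the outer cap) by the cap's knob, press them straight down onto the canister until the inner lid is fully home in the mouth, and pull the outer cap alone straight up, leaving the inner lid seated. Finish still holding the cap still and level, about 10 cm straight above its place on the canister, so that I can tape round the inner lid; leave the tape, the carton, the offcut and the marker where they lie.

Things in the scene. Friction and masses are not known exactly. Their poses are not given: they have to be found in the camera images.
- holder: Canister holder, fixed: plywood base 124x320x12 mm; origin centre of its underside, y along the length. From y=0 to -110 two cleats (x=36 to 58 mm each side, tops at z=26) make an undercut channel for the canister's foot: 84 wide, 7 high, lips 72 apart. Flared cheeks (tops z=19) lead in from y=+32. Stop block across the end, face at y=-110, top z=26. The canister slides towards -y.
- holder_home (a point): On top of the base (z 12 mm): where the centre of the canister's underside is when its foot stands against the stop, y=-70 mm in the holder's frame; axes as the holder's. A dark ring is scribed round it, between the cleats.
- holder_ring (a point): On top of the base: centre of the scribed ring at the open end, y=+88 mm, the filling place. The canister starts within about 15 mm of it.
- canister: Open aluminium canister full of dowels, upright on the holder, 0.4 to 0.65 kg. Origin centre of its underside, z up; round. Foot flange dia 80, 5 thick; body dia 66 to z=70 mm (grip it at z=35 to 60); neck dia 58, tapering to 56 at the rim, z=86; bore 53. Three sprung balls in the neck snap round the inner lid's plug: up to 12 N to push it home (press with 15 to 18 N), 7 to 15 N to pull it out.
- cap: Outer cap standing on the table, inner lid nested inside; aluminium, 0.12 kg, dia 67, round. Origin centre of the skirt's lower rim, z up; crown at z=31; dark wooden knob dia 26 from z=35 to 63 mm. Skirt bore 63, loose over the neck. Light sprung balls hold the inner lid's stud (about 2 N to pull off), so the knob lifts both lids. Both home: cap origin 72 mm above the canister's.
- inner_lid: Inner lid, aluminium, 0.05 kg, hidden in the cap at the start. Origin centre of the plug's underside, z up: tapered plug dia 51, flange dia 56 from z=12 to 15, mushroom stud dia 20 to z=24.5 mm. Nested: origin 2 mm above the cap's, same axis. Fully home: flange on the canister's rim, origin 74 mm above the canister's.
- tape_roll: Bystander: roll of black tape lying flat near the cap, dia 110, 45 mm high; origin centre of its underside.
- carton: Bystander: small grey-blue carton of dowels, 65x100x30 mm, near the cap; origin centre of its underside.
- offcut: Bystander: planed walnut offcut, 45x140x28 mm, lying behind the holder (+x side), at 67 mm or more from its middle line; origin centre of its underside.
- marker: Bystander: black marker, 20x135x18 mm, lying in front of the holder (-x side); origin centre of its underside.

How it is judged:
On the way, in this order (a step that is already met when the one before it is completed fails the run):
1. the canister has been slid home against the stop under the cleats (y of canister in the frame of holder_home between -0.005 and 0.005 m and x of canister in the frame of holder_home between -0.005 and 0.005 m and z of canister in the frame of holder_home below 0.004 m and angle between canister's own z axis and vertical below 0.06 rad), for 0.2 s.
2. both lids are pressed home on the canister by the held cap, and the canister is still home (all of step 1 and z of inner_lid in the frame of canister between 0.0715 and 0.0755 m and horizontal distance between inner_lid and canister below 0.004 m and angle between inner_lid's own z axis and vertical below 0.06 rad and z of cap in the frame of canister below 0.0745 m and contact force between the fingers and cap above 1 N), for 0.1 s.
At the end, for the whole second after the job is handed in: Canister within 5 mm of home, down on the base; inner lid fully home in its mouth (height within 1.5 mm, centred within 4 mm, level); the fingers hold the cap still and level, 60 mm or more above its closed place, within 60 mm of straight above, touching nothing else (all of step 1 and z of inner_lid in the frame of canister between 0.0715 and 0.0755 m and horizontal distance between inner_lid and canister below 0.004 m and angle between inner_lid's own z axis and vertical below 0.06 rad and z of cap in the frame of canister above 0.132 m and horizontal distance between cap and canister below 0.06 m and angle between cap's own z axis and vertical below 0.25 rad and contact force between the fingers and cap above 1 N and contact force between cap and inner_lid below 0.05 N and contact force between cap and canister below 0.05 N and linear speed of cap below 0.03 m/s); the arm keeps its last pose, push and grip.
It fails at once if the canister is lifted more than 8 mm off the holder (z of canister in the frame of holder_home above 0.008 m).
It fails at once if the canister is tipped (angle between canister's own z axis and vertical above 0.15 rad).
It fails at once if the inner lid comes out of the cap away from the canister (distance between inner_lid and cap above 0.012 m and horizontal distance between inner_lid and canister above 0.03 m).
It fails at once if a bystander is displaced by more than 30 mm (distance of any of tape_roll, carton, offcut, marker from where it was at the start of the episode above 0.03 m).
It also fails if it takes over 72 s, if anything falls off the work surface, if the arm or the gripper's body presses on something with over 40 N, if the wrist force passes 120 N, or if a joint passes its speed limit or range.

## Robot

A 6-joint arm with a two-finger parallel gripper is mounted at the origin on the work surface; the furniture and walls round the work are solid. World frame = base frame: x ahead of the robot, y to its left, z up, the work surface at z = 0. Lengths are in m, angles in rad, forces in N, time in s.
With the tool pointing down it reaches from about 0.275 to 0.825 m from the base axis. Payload 4.9 kg.
Tool frame: the origin (TCP) lies at the very end of the fingers, on their centre line; the grasp point (between the pads) lies arm.grasp_offset behind it (arm.grasp_offset is the distance from the TCP to the grasp point, in m); z points along the fingers, y is the line along which they close (so a half turn about z gives the same grasp; the last joint's range is limited). The gripper opens to 85 mm and grips with 20 to 120 N. Pads are 22 mm wide; open, the fingers measure 114 mm over their backs; the gripper's body (76 mm by 85 mm) begins 54 mm behind the grasp point. The pads swing forward as they close: fully open they stand 13 mm farther back than shut.
Start: joints at [1.202, 0.326, -0.193, 1.052, 0, 1.437], TCP at [0.128, 0.535, 0.231] pointing down, gripper open.
Joint ranges: [-2.65, 2.65], [-0.97, 1.79], [-1.3, 1.35], [-1.93, 2.1], [-1.47, 1.37], [-3.14, 3.14]. Speed limits (rad/s): [2.57, 2.57, 3.14, 3.14, 3.14, 3.14].

## Interface

Orientations are given as a unit quaternion [x, y, z, w].
In Python, from cell import read_state, capture, job, arm gives the robot as it stands.
- The arm moves only by the shell command python3 -m handwheel 'ROWS' [OPENING] [FORCE]. ROWS is JSON, a list of rows, each an object with "translation": the shift along the world's x, y, z in m, a list of three; "rotation": the turn, a rotation vector about the world's x, y, z in degrees, a list of three. A call has 1 to 8 rows; each row is the pose to reach, as a shift and turn from the pose commanded when the call began; what a row does not reach only later rows make up. A row lasts 1/8 s, in which the tool goes at most 62.5 mm and 10.7 degrees, less where a joint would pass 70% of its speed; a pose out of reach is approached as far as the arm can. A call with a gripper value outside its range is refused whole. OPENING is the opening, from -1 (shut) to 1 (fully open), so that 0 is half open, set as the call begins (- or left out, the last holds). The fingers move at their own pace and stop on an object; FORCE is the grip in N (left out, the last holds). Time passes only in rows, so rows that repeat a pose let the fingers close. It gives the time, the measured TCP pose, the force, the opening and the grip force at its end, in the units of the state.
- read_state(): the state, without advancing time (a new reading comes with each control period).
- capture(name): name is "side" or "top" or "wrist"; returns a dict with "pixels" (400x640x3 uint8, red, green, blue), "z_map" (400x640 float32, m along the optical axis (not along the pixel's ray), 0 where there is no reading), "vfov" (degrees; the focal length in pixels is half the picture's height over the tangent of half this angle, whatever the lens; pixels are square), "cx", "cy" (the principal point, pixels), "eye" and "rotation" of the camera in the world. Camera axes: x right, y down, z forward; pixel columns grow to the right and rows downward; lengths in m; the calibration is good to about 2 mm. The wrist camera is an equidistant fisheye: a pixel r from the principal point sees the ray r / f radians off the axis. A picture is of the moment at which its call begins.
- job.close_job(): hands the job in; it is judged then, once.
The state is a dict: "clock": time; "q": joint angles; "dq": joint speeds; "joint_efforts": joint torques, N m; "tcp_pos": TCP position; "orientation": TCP orientation; "ft_force": force on the tool from outside, world axes, zero at the start; "ft_torque": the same for the moment, N m; "gripper_width": opening from 0.0 (shut) to 1.0 (fully open); "finger_force": force on a finger pad.
Only numpy, scipy, OpenCV 4.12 (cv2) and the standard library are available. Lean on these libraries where they do the work, as an engineer would, in place of code of your own. Each camera call takes 0.05 s, during which the arm holds its last target. There are 200 camera calls.

## Working session

There is one attempt and no reset: what is moved stays moved. The work goes in short steps, Python scripts to look and compute and a shell command to move; the robot and the scene stay as the last step left them, time stands still between calls to the robot, and variables do not carry over. Pictures are saved under pics/ and viewed, at most 10 in all, crops included, and the job is handed in when it is done.

```bash
mkdir -p pics; cat > h.py <<'E'
import numpy as np, cv2
from cell import read_state, capture, job, arm
def cloud(c):
    h,w=c["z_map"].shape; f=h/2/np.tan(np.radians(c["vfov"])/2)
    u,v=np.meshgrid(np.arange(w),np.arange(h)); z=c["z_map"]
    P=np.stack([(u-c["cx"])/f*z,(v-c["cy"])/f*z,z],-1)
    return P@np.array(c["rotation"]).T+np.array(c["eye"])
def save(c,n): cv2.imwrite(f"pics/{n}.png",c["pixels"][:,:,::-1])
E
python3 - <<'E'
from h import *
import pickle
s=read_state();print(s["clock"],s["tcp_pos"],s["orientation"],s["ft_force"],s["gripper_width"],arm.grasp_offset)
for n in("top","side"):
    c=capture(n);save(c,n+"0");pickle.dump(c,open(n+".pkl","wb"));print(n,c["eye"],np.round(c["rotation"],3).tolist(),c["vfov"])
E
```

```text
0.0 [0.12772218 0.53436756 0.23052545] [ 1.17118561e-01  9.93117578e-01 -8.19470106e-04 -2.19377838e-04] [ 0.32906197 -1.05983915 -0.15984419] 0.9988549513289824 0.0187
top [0.43284679 0.0072732  0.94508092] [0.709, -0.701, 0.045, -0.053] 54.87785434722638
side [ 0.01261186 -0.90488288  0.71065859] [0.844, -0.219, 0.132, -0.472] 44.217443584987976
```

View pics/top0.png

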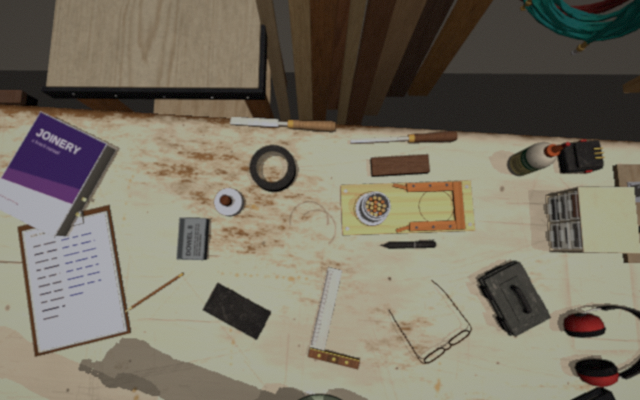

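View pics/side0.png

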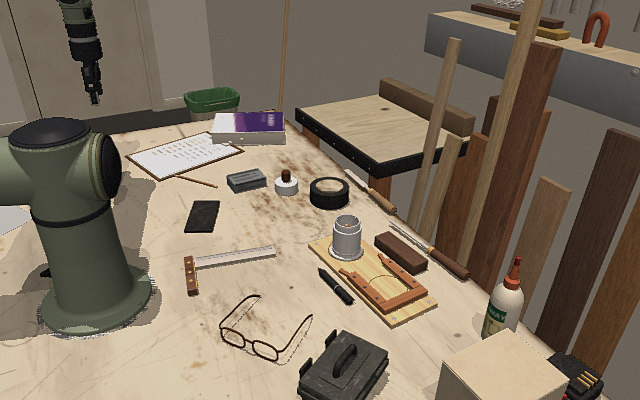

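The top view shows the canister at (374,208) and the holder at about (407,208), stop to the right. The cap is at (229,201), the tape at (273,167), the carton at (193,239), the offcut at (400,165) and the marker at (410,244). The rotation comes as a quaternion, so I'll fix the helper for that.

```bash
sed -i 's/np.array(c\["rotation"\]).T/R.from_quat(c["rotation"]).as_matrix().T/; 1a from scipy.spatial.transform import Rotation as R' h.py
python3 - <<'E'
from h import *
import pickle
c=pickle.load(open("top.pkl","rb"));P=cloud(c);px=c["pixels"]
def circ(m):
    m=m.astype(np.uint8);n,l,st,ce=cv2.connectedComponentsWithStats(m);i=1+np.argmax(st[1:,4]);q=P[l==i];return q
def box(u0,u1,v0,v1):
    m=np.zeros(px.shape[:2],bool);m[v0:v1,u0:u1]=1;return m
def mec(q):
    (x,y),r=cv2.minEnclosingCircle((q[:,:2]*1000).astype(np.float32));return np.round([x,y,r],1),np.round(np.median(q[:,2])*1000,1)
z=P[...,2]
print("table",np.median(P[box(280,340,240,270)][:,2]))
hb=box(330,485,170,245)
q=circ(hb&(z>.085)&(z<.115));print("can rim",mec(q))
cb=box(205,252,180,222)
print("cap crown",mec(circ(cb&(z>.024)&(z<.036))));print("knob",mec(circ(cb&(z>.05))))
hsv=cv2.cvtColor(px,cv2.COLOR_RGB2HSV)
# holder plate
q=circ(hb&(z>.008)&(z<.032)&(z<.05))
for lo,hi,nm in((.008,.016,"plate"),(.020,.031,"cleats")):
    q=P[hb&(z>lo)&(z<hi)];r=cv2.minAreaRect((q[:,:2]*1000).astype(np.float32));print(nm,r,len(q))
for nm,b,h in(("tape",box(240,305,140,200),.035),("carton",box(165,220,205,270),.02),("offcut",box(360,440,150,180),.018),("marker",box(375,445,236,252),.008)):
    q=circ(b&(z>h)&(z<h+.03));print(nm,cv2.minAreaRect((q[:,:2]*1000).astype(np.float32)))
c=pickle.load(open("side.pkl","rb"));P=cloud(c);z=P[...,2]
m=box(325,370,205,270)&(z>.09)&(z<.107);print("side can rim",mec(P[m]))
m=box(270,300,165,200)&(z>.045)&(z<.07);print("side knob",mec(P[m]))
E
```

```text
table 0.0010571084460084257
can rim (array([ 535. , -118.9,   31.6]), np.float64(96.8))
cap crown (array([547.6, 227.3,  33.7]), np.float64(32.0))
knob (array([547.8, 227.2,  13.2]), np.float64(63.4))
plate ((536.5532836914062, -205.59097290039062), (174.08180236816406, 320.25201416015625), 2.3884010314941406) 4300
cleats ((539.6896362304688, -211.44320678710938), (178.9493865966797, 254.16299438476562), 0.08380981534719467) 1627
tape ((629.162841796875, 121.6694564819336), (107.8222427368164, 108.20161437988281), 0.9527570009231567)
carton ((458.52093505859375, 310.34429931640625), (66.76995849609375, 99.90215301513672), 89.02119445800781)
offcut ((643.2840576171875, -188.21524047851562), (45.881256103515625, 141.25270080566406), 3.8921525478363037)
marker ((450.5209045410156, -204.56568908691406), (17.39239501953125, 133.5537872314453), 2.303832769393921)
side can rim (array([ 535.7, -122.4,   31.1]), np.float64(94.5))
side knob (array([546.8, 222.6,  14.6]), np.float64(57.5))
```

```bash
python3 - <<'E'
from h import *
import pickle
c=pickle.load(open("top.pkl","rb"));P=cloud(c);px=c["pixels"];z=P[...,2]
hsv=cv2.cvtColor(px,cv2.COLOR_RGB2HSV)
reg=(P[...,0]>.465)&(P[...,0]<.612)&(P[...,1]>-.38)&(P[...,1]<-.03)
for lo,hi,nm in((.0085,.016,"plate"),(.0225,.031,"cleats")):
    m=(reg&(z>lo)&(z<hi)).astype(np.uint8);n,l,st,ce=cv2.connectedComponentsWithStats(m,connectivity=8)
    for i in range(1,n):
        if st[i,4]>60:
            q=P[l==i];print(nm,st[i],cv2.minAreaRect((q[:,:2]*1000).astype(np.float32)),np.median(q[:,2]))
m=reg&(z>.008)&(z<.031);q=P[m];print(cv2.minAreaRect((q[:,:2]*1000).astype(np.float32)))
for a in np.arange(-.345,-.05,.02):
    k=q[abs(q[:,1]-a)<.003];print(round(a,3),np.round(k[:,0].min(),4),np.round(k[:,0].max(),4),end='; ')
    k=k[k[:,2]>.0215]
    if len(k): print("cl",np.round([k[:,0].min(),k[:,0].max(),max(k[k[:,0]<.54,0],default=0),min(k[k[:,0]>.54,0],default=0)],4))
cv2.imwrite("pics/crop.png",cv2.resize(px[170:250,325:485,::-1],None,fx=5,fy=5,interpolation=cv2.INTER_CUBIC))
E
```

```text
plate [397 180  78  53 597] ((543.1476440429688, -271.8724365234375), (123.56185913085938, 187.6426544189453), 2.7154829502105713) 0.01288867142086092
plate [ 340  183  114   52 3524] ((538.6233520507812, -180.99752807617188), (123.98865509033203, 271.4193420410156), 2.298182725906372) 0.013040801467673224
cleats [ 406  181   59   50 1287] ((543.405517578125, -271.1490783691406), (116.27120208740234, 132.08319091796875), 2.7000739574432373) 0.026920923345731596
((540.32421875, -205.59408569335938), (124.26216125488281, 320.2112731933594), 2.624237298965454)
-0.345 0.4858 0.6082; -0.325 0.4857 0.6031; cl [0.4895 0.6031 0.5397 0.5417]
-0.305 0.483 0.6047; cl [0.487  0.6029 0.5085 0.5806]
-0.285 0.4827 0.6055; cl [0.4866 0.6    0.5057 0.5804]
-0.265 0.4823 0.6051; cl [0.4864 0.5997 0.5058 0.5797]
-0.245 0.48 0.5996; cl [0.4838 0.5996 0.5052 0.5781]
-0.225 0.4796 0.6019; cl [0.4837 0.5969 0.5053 0.5772]
-0.205 0.4794 0.6021; cl [0.4861 0.5966 0.5001 0.5771]
-0.185 0.4791 0.599; -0.165 0.4766 0.5987; -0.145 0.4762 0.5989; cl [0.5452 0.5452 0.     0.5452]
-0.125 0.4759 0.5985; cl [0.526 0.526 0.526 0.   ]
-0.105 0.4735 0.5961; cl [0.5059 0.5059 0.5059 0.    ]
-0.085 0.4731 0.5956; cl [0.5324 0.5373 0.5373 0.    ]
-0.065 0.473 0.5955;
```

View pics/crop.png

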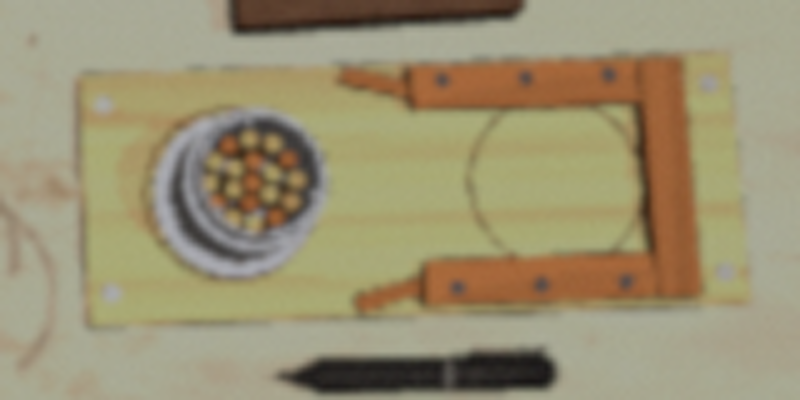

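The crop shows the holder's stop on the right at u≈670, the cleats at v≈85 and v≈280, the scribed home ring centred near (555,175), and the canister foot at (240,192). Fits put the holder centre at (540.3, -205.6) mm, yawed +2.6°, so home is about (543.5, -275.5). The canister is at about (535, -119.5). I'll approach it now, closing along the slide line.

```bash
python3 -m handwheel '[{"translation":[0.03,-0.05,0],"rotation":[0,0,8]},{"translation":[0.06,-0.1,0],"rotation":[0,0,16]},{"translation":[0.09,-0.15,0],"rotation":[0,0,16]},{"translation":[0.12,-0.2,0],"rotation":[0,0,16]},{"translation":[0.15,-0.25,0],"rotation":[0,0,16]},{"translation":[0.18,-0.3,0],"rotation":[0,0,16]},{"translation":[0.21,-0.35,0],"rotation":[0,0,16]},{"translation":[0.24,-0.4,0],"rotation":[0,0,16]}]' 1 40
python3 -m handwheel '[{"translation":[0.03,-0.05,0],"rotation":[0,0,0]},{"translation":[0.065,-0.1,0],"rotation":[0,0,0]},{"translation":[0.1,-0.15,0],"rotation":[0,0,0]},{"translation":[0.135,-0.2,0],"rotation":[0,0,0]},{"translation":[0.167,-0.254,0],"rotation":[0,0,0]},{"translation":[0.167,-0.254,-0.04],"rotation":[0,0,0]},{"translation":[0.167,-0.254,-0.07],"rotation":[0,0,0]},{"translation":[0.167,-0.254,-0.07],"rotation":[0,0,0]}]'
python3 - <<'E'
from h import *
s=read_state();print(s["clock"],s["tcp_pos"],R.from_quat(s["orientation"]).as_matrix().round(3).tolist(),s["q"])
c=capture("wrist");save(c,"w1");print(c["eye"],c["rotation"],c["vfov"],c["cx"],c["cy"])
E
```

```text
clock: 1.1
tcp_pos: [0.3685, 0.1332, 0.2313]
orientation: [-0.022, 1.0, 0.0, 0.0]
ft_force: [1.3, -0.2, -0.8]
gripper_width: 0.999
finger_force: 0.0
clock: 2.1
tcp_pos: [0.5327, -0.1185, 0.1587]
orientation: [-0.022, 1.0, 0.001, -0.003]
ft_force: [0.1, 0.2, 0.4]
gripper_width: 0.998
finger_force: 0.0
2.1 [ 0.53268127 -0.11846942  0.15870814] [[-0.999, -0.044, -0.006], [-0.044, 0.999, 0.002], [0.006, 0.002, -1.0]] [-3.54131822e-01  3.82226350e-01 -3.07189319e-01  8.87541267e-01
  9.99848125e-06 -3.98171391e-01]
[ 0.44885918 -0.12333645  0.30188007] [0.68279724 0.71220083 0.11861388 0.11175262] 65.70646984690485 322.78960333225996 196.43038208188594
```

View pics/w1.png

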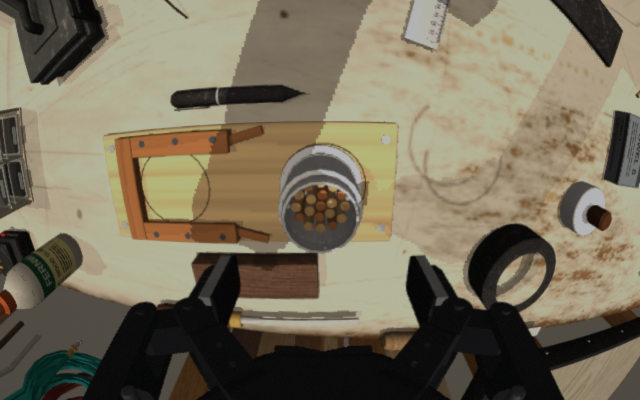

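The wrist view shows the canister mouth at about (321,212), with the fingers at (222,285) and (428,285) straddling it evenly. The holder channel lies to the left. I'll use this wrist cloud to cross-check x.

```bash
cat >> h.py <<'E'
def wcloud(c):
    h,w=c["z_map"].shape; f=h/2/np.tan(np.radians(c["vfov"])/2)
    u,v=np.meshgrid(np.arange(w),np.arange(h)); dx,dy=u-c["cx"],v-c["cy"]; r=np.hypot(dx,dy)+1e-9
    t=np.tan(r/f)/r; z=c["z_map"]
    return np.stack([dx*t*z,dy*t*z,z],-1)@R.from_quat(c["rotation"]).as_matrix().T+np.array(c["eye"])
def mec(q):
    (x,y),r=cv2.minEnclosingCircle((q[:,:2]*1000).astype(np.float32));return np.round([x,y,r],1),np.round(np.median(q[:,2])*1000,1),len(q)
E
python3 - <<'E'
from h import *
c=capture("wrist");P=wcloud(c);x,y,z=P[...,0],P[...,1],P[...,2]
reg=(abs(x-.54)<.06)&(abs(y+.12)<.06)
q=P[reg&(z>.09)&(z<.105)];print("rim",mec(q[q[:,2]>.0945]),q[:,2].max())
h=(x>.465)&(x<.612)&(y>-.39)&(y<-.03)
q=P[h&(z>.007)&(z<.03)];print("plate",cv2.minAreaRect((q[:,:2]*1000).astype(np.float32)))
q=P[h&(z>.0225)&(z<.03)&(y<-.2)];print("cleats",cv2.minAreaRect((q[:,:2]*1000).astype(np.float32)))
k=(abs(x-.547)<.05)&(abs(y-.227)<.05);print("knob",mec(P[k&(z>.058)&(z<.07)]),"crown",mec(P[k&(z>.025)&(z<.036)]))
E
```

```text
rim (array([ 534.3, -121. ,   28.9]), np.float64(97.6), 948) 0.09979271432488723
plate ((539.3543701171875, -207.34075927734375), (123.94298553466797, 321.4233703613281), 2.3994500637054443)
cleats ((542.675048828125, -272.65167236328125), (116.96016693115234, 133.08853149414062), 2.623080015182495)
knob (array([547.2, 224.2,  13.2]), np.float64(62.5), 202) crown (array([534.9, 239.2,  52.6]), np.float64(31.0), 992)
```

```bash
python3 -m handwheel '[{"translation":[0,-0.001,-0.03],"rotation":[0,0,0]},{"translation":[0,-0.001,-0.06],"rotation":[0,0,0]},{"translation":[0,-0.001,-0.09],"rotation":[0,0,0]},{"translation":[0,-0.001,-0.11],"rotation":[0,0,0]},{"translation":[0,-0.001,-0.124],"rotation":[0,0,0]},{"translation":[0,-0.001,-0.124],"rotation":[0,0,0]}]' 1 40
python3 -m handwheel '[{"translation":[0,0,0],"rotation":[0,0,0]},{"translation":[0,0,0],"rotation":[0,0,0]},{"translation":[0,0,0],"rotation":[0,0,0]},{"translation":[0,0,0],"rotation":[0,0,0]},{"translation":[0,0,0],"rotation":[0,0,0]},{"translation":[0,0,0],"rotation":[0,0,0]}]' -1 30
```

```text
clock: 2.95
tcp_pos: [0.5351, -0.12, 0.0375]
orientation: [-0.022, 1.0, -0.0, -0.0]
ft_force: [-0.8, -0.0, 0.2]
gripper_width: 0.997
finger_force: 0.0
clock: 3.7
tcp_pos: [0.5359, -0.1203, 0.0386]
orientation: [-0.022, 1.0, -0.0, 0.001]
ft_force: [-1.3, 1.6, 5.7]
gripper_width: 0.769
finger_force: 33.8
```

```bash
python3 -m handwheel '[{"translation":[0.0005,-0.01,0],"rotation":[0,0,0]},{"translation":[0.001,-0.02,0],"rotation":[0,0,0]},{"translation":[0.002,-0.032,0],"rotation":[0,0,0]},{"translation":[0.0025,-0.044,0],"rotation":[0,0,0]},{"translation":[0.003,-0.056,0],"rotation":[0,0,0]},{"translation":[0.0035,-0.068,0],"rotation":[0,0,0]},{"translation":[0.0035,-0.075,0],"rotation":[0,0,0]},{"translation":[0.0035,-0.075,0],"rotation":[0,0,0]}]'
python3 - <<'E'
from h import *
c=capture("top");P=cloud(c);x,y,z=P[...,0],P[...,1],P[...,2];save(c,"t1")
cv2.imwrite("pics/t1c.png",cv2.resize(c["pixels"][140:270,325:485,::-1],None,fx=4,fy=4,interpolation=cv2.INTER_CUBIC))
E
```

```text
clock: 4.7
tcp_pos: [0.5397, -0.1941, 0.0387]
orientation: [-0.023, 1.0, 0.001, 0.002]
ft_force: [0.3, 6.0, 7.2]
gripper_width: 0.762
finger_force: 34.1
```

View pics/t1c.png

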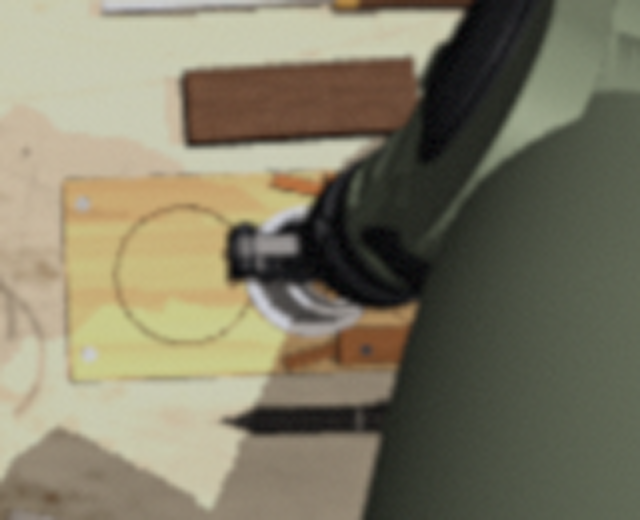

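The canister moves with the fingers. Its foot shows at about (310,270) in the crop, entering the cheeks, and the bystanders haven't moved. I'll keep sliding.

```bash
python3 -m handwheel '[{"translation":[0.0005,-0.01,0],"rotation":[0,0,0]},{"translation":[0.001,-0.022,0],"rotation":[0,0,0]},{"translation":[0.0015,-0.034,0],"rotation":[0,0,0]},{"translation":[0.002,-0.046,0],"rotation":[0,0,0]},{"translation":[0.003,-0.058,0],"rotation":[0,0,0]},{"translation":[0.0035,-0.068,0],"rotation":[0,0,0]},{"translation":[0.0035,-0.074,0],"rotation":[0,0,0]},{"translation":[0.0035,-0.074,0],"rotation":[0,0,0]}]'
python3 -m handwheel '[{"translation":[0,-0.002,0],"rotation":[0,0,0]},{"translation":[0,-0.004,0],"rotation":[0,0,0]},{"translation":[0,-0.006,0],"rotation":[0,0,0]},{"translation":[0,-0.006,0],"rotation":[0,0,0]}]'
```

```text
clock: 5.75
tcp_pos: [0.543, -0.2677, 0.0387]
orientation: [-0.023, 1.0, 0.001, 0.001]
ft_force: [0.2, 4.5, 7.8]
gripper_width: 0.771
finger_force: 34.2
clock: 6.25
tcp_pos: [0.543, -0.2727, 0.0388]
orientation: [-0.023, 1.0, 0.002, 0.001]
ft_force: [-0.3, 8.6, 9.7]
gripper_width: 0.769
finger_force: 34.2
```

```bash
python3 -m handwheel '[{"translation":[0,-0.002,0],"rotation":[0,0,0]},{"translation":[0,-0.004,0],"rotation":[0,0,0]},{"translation":[0,-0.004,0],"rotation":[0,0,0]}]'
python3 -m handwheel '[{"translation":[0,-0.002,0],"rotation":[0,0,0]},{"translation":[0,-0.004,0],"rotation":[0,0,0]},{"translation":[0,-0.004,0],"rotation":[0,0,0]}]'
python3 - <<'E'
from h import *
c=capture("wrist");P=wcloud(c);x,y,z=P[...,0],P[...,1],P[...,2];save(c,"w2")
reg=(abs(x-.543)<.05)&(abs(y+.277)<.05)
q=P[reg&(z>.094)&(z<.105)];print("rim",mec(q))
E
```

```text
clock: 6.62
tcp_pos: [0.543, -0.2767, 0.0387]
orientation: [-0.023, 1.0, 0.002, 0.001]
ft_force: [1.2, 8.7, 9.0]
gripper_width: 0.769
finger_force: 34.2
clock: 7.0
tcp_pos: [0.543, -0.2772, 0.0389]
orientation: [-0.024, 1.0, 0.005, 0.002]
ft_force: [-0.1, 17.5, 15.3]
gripper_width: 0.765
finger_force: 35.0
rim (array([ 539.6, -276.9,   51.4]), np.float64(97.9), 4903)
```

View pics/w2.png

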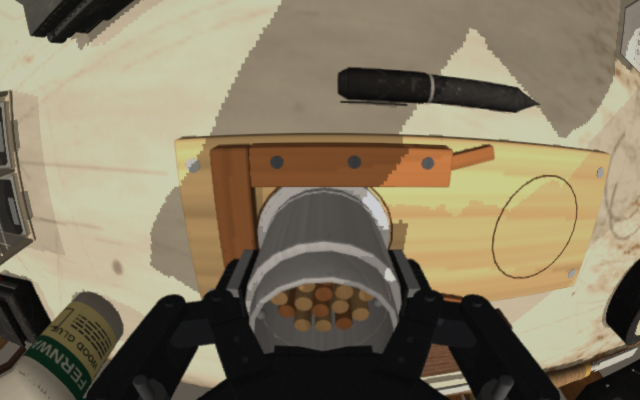

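The foot is against the stop: the left finger sits at the stop block around (240,270) and the force rose to 17 N at y=-0.277. I'll relax the push, open and rise.

```bash
python3 -m handwheel '[{"translation":[0,0.002,0],"rotation":[0,0,0]},{"translation":[0,0.004,0],"rotation":[0,0,0]},{"translation":[0,0.004,0],"rotation":[0,0,0]}]'
python3 -m handwheel '[{"translation":[0,0,0],"rotation":[0,0,0]},{"translation":[0,0,0],"rotation":[0,0,0]},{"translation":[0,0,0],"rotation":[0,0,0]},{"translation":[0,0,0],"rotation":[0,0,0]},{"translation":[0,0,0.02],"rotation":[0,0,0]},{"translation":[0,0,0.06],"rotation":[0,0,0]},{"translation":[0,0,0.11],"rotation":[0,0,0]},{"translation":[0,0,0.124],"rotation":[0,0,0]}]' 1
python3 -m handwheel '[{"translation":[0,0,0],"rotation":[0,0,0]},{"translation":[0,0,0],"rotation":[0,0,0]}]'
python3 - <<'E'
from h import *
s=read_state();print(s["tcp_pos"],s["ft_force"])
c=capture("wrist");P=wcloud(c);x,y,z=P[...,0],P[...,1],P[...,2]
reg=(abs(x-.543)<.05)&(abs(y+.277)<.05)
q=P[reg&(z>.0945)&(z<.105)];print("rim",mec(q))
h=(x>.465)&(x<.612)&(y>-.39)&(y<-.2)
q=P[h&(z>.0225)&(z<.03)];print("cleats",cv2.minAreaRect((q[:,:2]*1000).astype(np.float32)))
E
```

```text
clock: 7.42
tcp_pos: [0.5431, -0.2769, 0.0387]
orientation: [-0.023, 1.0, 0.002, 0.001]
ft_force: [0.3, 7.5, 8.6]
gripper_width: 0.769
finger_force: 34.1
clock: 8.43
tcp_pos: [0.5437, -0.2804, 0.1649]
orientation: [-0.022, 1.0, -0.002, 0.002]
ft_force: [1.0, -0.8, -0.8]
gripper_width: 0.994
finger_force: 0.0
clock: 8.68
tcp_pos: [0.5409, -0.2785, 0.1595]
orientation: [-0.022, 1.0, 0.001, -0.001]
ft_force: [0.3, 0.6, -0.7]
gripper_width: 1.0
finger_force: 0.0
[ 0.54094286 -0.27848816  0.15948234] [ 0.2734255   0.55632703 -0.67244563]
rim (array([ 541.9, -277.7,   28.9]), np.float64(97.5), 951)
cleats ((542.3970336914062, -273.1800231933594), (116.35137939453125, 133.15538024902344), 2.178074836730957)
```

```bash
python3 -m handwheel '[{"translation":[0.001,0.06,0],"rotation":[0,0,0]},{"translation":[0.001,0.12,0],"rotation":[0,0,0]},{"translation":[0.002,0.18,0],"rotation":[0,0,0]},{"translation":[0.003,0.24,0],"rotation":[0,0,0]},{"translation":[0.003,0.3,0],"rotation":[0,0,0]},{"translation":[0.004,0.36,0],"rotation":[0,0,0]},{"translation":[0.005,0.42,0],"rotation":[0,0,0]},{"translation":[0.005,0.48,0],"rotation":[0,0,0]}]' 0.4
python3 -m handwheel '[{"translation":[0,0.023,0],"rotation":[0,0,0]},{"translation":[0,0.023,-0.02],"rotation":[0,0,0]},{"translation":[0,0.023,-0.03],"rotation":[0,0,0]},{"translation":[0,0.023,-0.03],"rotation":[0,0,0]},{"translation":[0,0.023,-0.03],"rotation":[0,0,0]}]'
python3 - <<'E'
from h import *
s=read_state();print(s["clock"],s["tcp_pos"],s["ft_force"],s["q"])
c=capture("wrist");P=wcloud(c);x,y,z=P[...,0],P[...,1],P[...,2];save(c,"w3")
k=(abs(x-.547)<.045)&(abs(y-.226)<.045)
print("knob",mec(P[k&(z>.059)&(z<.07)]));q=P[k&(z>.025)&(z<.036)];print("crown",mec(q))
E
```

```text
clock: 9.72
tcp_pos: [0.5459, 0.2026, 0.1597]
orientation: [-0.022, 1.0, -0.0, -0.001]
ft_force: [0.9, 0.0, 0.4]
gripper_width: 0.704
finger_force: 0.0
clock: 10.35
tcp_pos: [0.5472, 0.2235, 0.1314]
orientation: [-0.022, 1.0, 0.0, 0.0]
ft_force: [0.5, -0.1, -0.0]
gripper_width: 0.7
finger_force: 0.0
10.35 [0.54719895 0.22346301 0.1314223 ] [ 0.54846617 -0.12768555 -0.02516976] [ 2.62859464e-01  4.81934837e-01 -2.24128082e-01  8.64712938e-01
  5.00656178e-06  2.19274281e-01]
knob (array([547.1, 226.2,  13.3]), np.float64(62.7), 891)
crown (array([547.2, 225.9,  33.9]), np.float64(31.0), 3552)
```

View pics/w3.png

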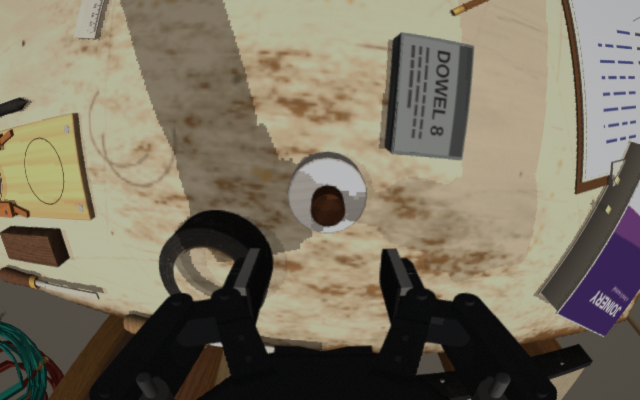

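The knob is at about (327,207), midway between the fingers at (245,285) and (395,280); the tape and carton are clear of them. I'll descend and grip.

```bash
python3 -m handwheel '[{"translation":[0,0.0005,-0.03],"rotation":[0,0,0]},{"translation":[0,0.0005,-0.06],"rotation":[0,0,0]},{"translation":[0,0.0005,-0.08],"rotation":[0,0,0]},{"translation":[0,0.0005,-0.094],"rotation":[0,0,0]},{"translation":[0,0.0005,-0.094],"rotation":[0,0,0]}]' 0.4
python3 -m handwheel '[{"translation":[0,0,0],"rotation":[0,0,0]},{"translation":[0,0,0],"rotation":[0,0,0]},{"translation":[0,0,0],"rotation":[0,0,0]},{"translation":[0,0,0],"rotation":[0,0,0]},{"translation":[0,0,0],"rotation":[0,0,0]},{"translation":[0,0,0],"rotation":[0,0,0]},{"translation":[0,0,0],"rotation":[0,0,0]}]' -1 60
```

```text
clock: 11.02
tcp_pos: [0.5466, 0.2241, 0.0368]
orientation: [-0.022, 1.0, -0.0, -0.001]
ft_force: [-1.5, 0.4, 0.5]
gripper_width: 0.702
finger_force: 0.0
clock: 11.9
tcp_pos: [0.5479, 0.225, 0.0387]
orientation: [-0.022, 1.0, 0.001, 0.001]
ft_force: [-0.4, 0.9, 6.4]
gripper_width: 0.286
finger_force: 59.1
```

```bash
python3 -m handwheel '[{"translation":[0,0,0.01],"rotation":[0,0,0]},{"translation":[0,0,0.03],"rotation":[0,0,0]},{"translation":[0,0,0.06],"rotation":[0,0,0]},{"translation":[0,0,0.1],"rotation":[0,0,0]},{"translation":[0,0,0.13],"rotation":[0,0,0]},{"translation":[0,0,0.14],"rotation":[0,0,0]},{"translation":[0,-0.02,0.14],"rotation":[0,0,0]},{"translation":[0,-0.05,0.14],"rotation":[0,0,0]}]'
python3 -m handwheel '[{"translation":[0,-0.05,0],"rotation":[0,0,0]},{"translation":[-0.001,-0.105,0],"rotation":[0,0,0]},{"translation":[-0.002,-0.16,0],"rotation":[0,0,0]},{"translation":[-0.003,-0.215,0],"rotation":[0,0,0]},{"translation":[-0.004,-0.27,0],"rotation":[0,0,0]},{"translation":[-0.005,-0.32,0],"rotation":[0,0,0]},{"translation":[-0.005,-0.37,0],"rotation":[0,0,0]},{"translation":[-0.005,-0.41,0],"rotation":[0,0,0]}]'
python3 -m handwheel '[{"translation":[0,-0.025,0],"rotation":[0,0,0]},{"translation":[0,-0.04,0],"rotation":[0,0,0]},{"translation":[0,-0.043,0],"rotation":[0,0,0]},{"translation":[0,-0.043,0],"rotation":[0,0,0]},{"translation":[0,-0.043,-0.01],"rotation":[0,0,0]},{"translation":[0,-0.043,-0.02],"rotation":[0,0,0]},{"translation":[0,-0.043,-0.02],"rotation":[0,0,0]}]'
python3 - <<'E'
from h import *
s=read_state();print(s["clock"],s["tcp_pos"],s["ft_force"])
c=capture("side");save(c,"s1")
cv2.imwrite("pics/s1c.png",cv2.resize(c["pixels"][170:330,300:460,::-1],None,fx=3.5,fy=3.5,interpolation=cv2.INTER_CUBIC))
E
```

```text
clock: 12.9
tcp_pos: [0.5458, 0.1733, 0.1757]
orientation: [-0.023, 1.0, -0.001, -0.001]
ft_force: [0.8, 0.2, -2.4]
gripper_width: 0.279
finger_force: 59.2
clock: 13.9
tcp_pos: [0.5398, -0.238, 0.1753]
orientation: [-0.021, 1.0, 0.001, -0.002]
ft_force: [1.0, -0.5, -1.5]
gripper_width: 0.279
finger_force: 59.2
clock: 14.78
tcp_pos: [0.5412, -0.2775, 0.1558]
orientation: [-0.023, 1.0, 0.001, -0.001]
ft_force: [-0.1, -0.0, -2.9]
gripper_width: 0.28
finger_force: 59.2
14.775 [ 0.54116557 -0.27749813  0.15581984] [-0.09533249 -0.01000679 -2.86791567]
```

View pics/s1c.png

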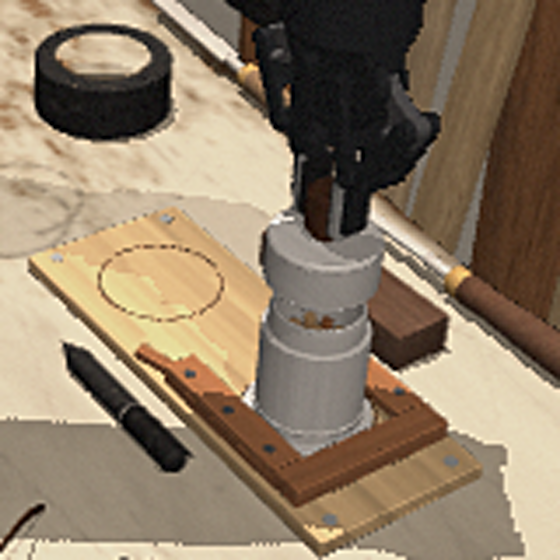

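The crop shows the cap at (323,270) above the canister body at (314,350), possibly a couple of mm to the right. I'll measure both axes by fitting known-radius circles to the side cloud.

```bash
python3 - <<'E'
from h import *
from scipy.optimize import least_squares
c=capture("side");P=cloud(c)
x,y,z=P[...,0],P[...,1],P[...,2];k=(np.hypot(x-.542,y+.277)<.045)
def fit(lo,hi,r):
    q=P[k&(z>lo)&(z<hi)];f=least_squares(lambda p:np.hypot(q[:,0]-p[0],q[:,1]-p[1])-r,[.542,-.277],loss="soft_l1",f_scale=.001);print(lo,len(q),f.x.round(4),abs(f.fun).mean().round(4))
fit(.045,.06,.033);fit(.06,.075,.033);fit(.088,.095,.0288);fit(.124,.134,.0335);fit(.134,.145,.0335)
E
```

```text
0.045 174 [ 0.543  -0.2768] 0.0009
0.06 269 [ 0.542  -0.2779] 0.0041
0.088 85 [ 0.5428 -0.2769] 0.0011
0.124 135 [ 0.5416 -0.2785] 0.0009
0.134 157 [ 0.5417 -0.2784] 0.0009
```

```bash
python3 -m handwheel '[{"translation":[0.001,0.0015,0],"rotation":[0,0,0]},{"translation":[0.001,0.0015,-0.006],"rotation":[0,0,0]},{"translation":[0.001,0.0015,-0.012],"rotation":[0,0,0]},{"translation":[0.001,0.0015,-0.016],"rotation":[0,0,0]},{"translation":[0.001,0.0015,-0.02],"rotation":[0,0,0]},{"translation":[0.001,0.0015,-0.022],"rotation":[0,0,0]},{"translation":[0.001,0.0015,-0.022],"rotation":[0,0,0]}]'
python3 -m handwheel '[{"translation":[0,0,-0.001],"rotation":[0,0,0]},{"translation":[0,0,-0.002],"rotation":[0,0,0]},{"translation":[0,0,-0.003],"rotation":[0,0,0]},{"translation":[0,0,-0.004],"rotation":[0,0,0]},{"translation":[0,0,-0.005],"rotation":[0,0,0]},{"translation":[0,0,-0.005],"rotation":[0,0,0]}]'
```

```text
clock: 15.75
tcp_pos: [0.5429, -0.277, 0.1351]
orientation: [-0.022, 1.0, 0.0, -0.0]
ft_force: [0.4, -0.1, -2.6]
gripper_width: 0.283
finger_force: 59.3
clock: 16.5
tcp_pos: [0.5429, -0.277, 0.1302]
orientation: [-0.022, 1.0, 0.0, -0.0]
ft_force: [-0.7, -0.1, -1.8]
gripper_width: 0.281
finger_force: 59.3
```

```bash
python3 -m handwheel '[{"translation":[0,0,-0.001],"rotation":[0,0,0]},{"translation":[0,0,-0.002],"rotation":[0,0,0]},{"translation":[0,0,-0.003],"rotation":[0,0,0]},{"translation":[0,0,-0.004],"rotation":[0,0,0]},{"translation":[0,0,-0.004],"rotation":[0,0,0]}]'
python3 -m handwheel '[{"translation":[0,0,-0.001],"rotation":[0,0,0]},{"translation":[0,0,-0.002],"rotation":[0,0,0]},{"translation":[0,0,-0.003],"rotation":[0,0,0]},{"translation":[0,0,-0.003],"rotation":[0,0,0]}]'
```

```text
clock: 17.12
tcp_pos: [0.5431, -0.2771, 0.1261]
orientation: [-0.022, 1.0, 0.0, 0.0]
ft_force: [0.1, 0.2, 0.3]
gripper_width: 0.281
finger_force: 59.4
clock: 17.62
tcp_pos: [0.5428, -0.277, 0.123]
orientation: [-0.022, 1.0, 0.0, -0.0]
ft_force: [-0.5, -0.1, -3.3]
gripper_width: 0.28
finger_force: 59.2
```

```bash
python3 -m handwheel '[{"translation":[0,0,-0.001],"rotation":[0,0,0]},{"translation":[0,0,-0.0015],"rotation":[0,0,0]},{"translation":[0,0,-0.0015],"rotation":[0,0,0]}]'
python3 -m handwheel '[{"translation":[0,0,-0.001],"rotation":[0,0,0]},{"translation":[0,0,-0.0015],"rotation":[0,0,0]},{"translation":[0,0,-0.0015],"rotation":[0,0,0]}]'
```

```text
clock: 18.0
tcp_pos: [0.543, -0.2771, 0.1227]
orientation: [-0.022, 1.0, -0.0, 0.0]
ft_force: [-2.1, 0.5, 4.7]
gripper_width: 0.282
finger_force: 60.1
clock: 18.38
tcp_pos: [0.5431, -0.2772, 0.1226]
orientation: [-0.022, 1.0, -0.001, 0.001]
ft_force: [-5.0, 2.6, 13.7]
gripper_width: 0.281
finger_force: 61.1
```

The TCP stops at z=0.1226, the predicted home height, and the force is rising. I'll press a little more and hold.

```bash
python3 -m handwheel '[{"translation":[0,0,-0.0005],"rotation":[0,0,0]},{"translation":[0,0,-0.0005],"rotation":[0,0,0]},{"translation":[0,0,-0.0005],"rotation":[0,0,0]},{"translation":[0,0,-0.0005],"rotation":[0,0,0]}]'
python3 - <<'E'
from h import *
from scipy.optimize import least_squares
c=capture("side");P=cloud(c)
x,y,z=P[...,0],P[...,1],P[...,2];k=(np.hypot(x-.542,y+.277)<.045)
def fit(lo,hi,r):
    q=P[k&(z>lo)&(z<hi)];f=least_squares(lambda p:np.hypot(q[:,0]-p[0],q[:,1]-p[1])-r,[.542,-.277],loss="soft_l1",f_scale=.001);print(lo,len(q),f.x.round(4))
fit(.045,.06,.033);fit(.09,.11,.0335)
q=P[k&(z>.108)&(z<.125)];print(np.percentile(q[:,2],[5,25,50,75,95]).round(4))
E
```

```text
clock: 18.88
tcp_pos: [0.5432, -0.2772, 0.1226]
orientation: [-0.022, 1.0, -0.001, 0.001]
ft_force: [-7.0, 3.6, 17.5]
gripper_width: 0.277
finger_force: 61.4
0.045 177 [ 0.5429 -0.2768]
0.09 270 [ 0.5432 -0.2778]
[0.1098 0.1135 0.1144 0.1153 0.119 ]
```

Crown height is 0.1144 against 0.115 expected, so both lids are home. Now pull straight up, slowly at first.

```bash
python3 -m handwheel '[{"translation":[0,0,0.002],"rotation":[0,0,0]},{"translation":[0,0,0.0035],"rotation":[0,0,0]},{"translation":[0,0,0.005],"rotation":[0,0,0]},{"translation":[0,0,0.0065],"rotation":[0,0,0]},{"translation":[0,0,0.008],"rotation":[0,0,0]},{"translation":[0,0,0.01],"rotation":[0,0,0]},{"translation":[0,0,0.014],"rotation":[0,0,0]},{"translation":[0,0,0.02],"rotation":[0,0,0]}]'
python3 -m handwheel '[{"translation":[0,0,0.01],"rotation":[0,0,0]},{"translation":[0,0,0.025],"rotation":[0,0,0]},{"translation":[0,0,0.04],"rotation":[0,0,0]},{"translation":[0,0,0.055],"rotation":[0,0,0]},{"translation":[0,0,0.07],"rotation":[0,0,0]},{"translation":[0,0,0.08],"rotation":[0,0,0]},{"translation":[0,0,0.085],"rotation":[0,0,0]},{"translation":[0,0,0.085],"rotation":[0,0,0]}]'
python3 - <<'E'
from h import *
c=capture("side");P=cloud(c);x,y,z=P[...,0],P[...,1],P[...,2]
k=np.hypot(x-.542,y+.277)<.045
h=np.histogram(z[k&(z>.08)],np.arange(.08,.23,.005));print(dict(zip((h[1][:-1]*1000).round().astype(int).tolist(),h[0].tolist())))
cv2.imwrite("pics/s2c.png",cv2.resize(c["pixels"][130:310,300:460,::-1],None,fx=3.3,fy=3.3,interpolation=cv2.INTER_CUBIC))
E
```

```text
clock: 19.92
tcp_pos: [0.5429, -0.277, 0.1401]
orientation: [-0.022, 1.0, 0.0, -0.0]
ft_force: [0.8, -0.5, -2.0]
gripper_width: 0.283
finger_force: 59.3
clock: 20.92
tcp_pos: [0.543, -0.2771, 0.2249]
orientation: [-0.022, 1.0, -0.0, 0.0]
ft_force: [-1.2, -0.9, -3.1]
gripper_width: 0.282
finger_force: 59.3
{80: 114, 85: 52, 90: 68, 95: 126, 100: 231, 105: 27, 110: 26, 115: 0, 120: 0, 125: 0, 130: 0, 135: 0, 140: 0, 145: 0, 150: 0, 155: 0, 160: 0, 165: 0, 170: 0, 175: 0, 180: 2, 185: 45, 190: 72, 195: 83, 200: 80, 205: 70, 210: 88, 215: 342, 220: 11, 225: 30}
```

View pics/s2c.png

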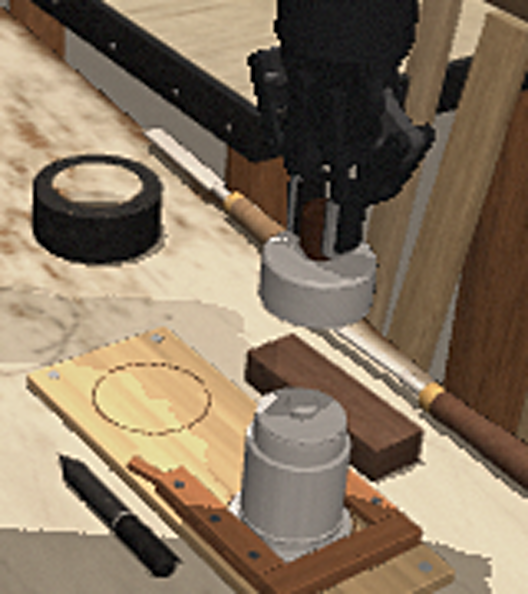

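The crop shows the inner lid seated in the canister mouth at (300,415), its stud up at (302,403). Flange top is at about 0.101 m and stud top at about 0.111 m, as expected. The cap is held level at (318,285), about 10 cm up. I'll let it settle and hand in.

```bash
python3 -m handwheel '[{"translation":[0,0,0],"rotation":[0,0,0]},{"translation":[0,0,0],"rotation":[0,0,0]},{"translation":[0,0,0],"rotation":[0,0,0]},{"translation":[0,0,0],"rotation":[0,0,0]}]'
python3 -c "from cell import job;print(job.close_job())"
```

```text
clock: 21.48
tcp_pos: [0.5429, -0.277, 0.2247]
orientation: [-0.022, 1.0, 0.0, -0.0]
ft_force: [-0.4, 0.8, -1.3]
gripper_width: 0.282
finger_force: 59.3
the job is handed in; nothing more can be done
None
```

I handed the job in at 21.5 s: the canister is home against the stop, the inner lid measured fully seated in its mouth, and the cap is held still and level about 10 cm straight above; the hand-in returned no verdict.

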